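# Vent and loosen the collar of a filter holder

## Task

Vent the filter holder by pressing the yellow plunger in its middle fully down for a moment with a fingertip. Then roll a fingertip round the knurled locking collar to turn it anticlockwise (seen from above), until its white mark, which starts a little past the red line, has come round to the red line for the second time, and leave it lined up there. Use only light pushes: grip and lift nothing, do not shove the holder along the bench, and leave the beaker, vials and timer alone.

Things in the scene. Friction and masses are not known exactly. Their poses are not given: they have to be found in the camera images.
- collar_top (a point): centre of the flat, level top face of the black locking collar, on the holder's vertical axis, 77 mm above the bench. Collar: 99 mm across its rim of 40 ridges (2.5 mm proud), rim 54 to 77 mm above the bench; top flat out to 45 mm from the axis (its grey middle disc turns with it). It rides on a spring seal: pressed on top with 3 N or more it sinks, 1 mm per 2 N, 3.5 mm at most. Circle on its top near the rim, or stroke the rim.
- vent_top (a point): centre of the top of the yellow vent plunger when it is up, 90 mm above the bench, in the middle of the collar. The plunger is 15 mm across and stands 13 mm above the collar's top.
- vent (a joint): travel of the plunger in m: 0 up, 0.006 fully down, down at more than 0.004; a spring resists with 1.2 N at the start and 4.8 N fully down and returns it
- collar (a joint): angle of the collar in rad, counted through full turns, growing anticlockwise from above: 0 is tight (a stop) with the white mark at the red line, 6.28 the mark's first return to the line, 12.57 its second; far stop at 18.5. Starts between 0.25 and 1.1. Friction 0.05 N m: it stays where it is left.
- red_line (a point): middle of the red line, 10x5 mm, painted on the holder's fixed steel flange just outside the collar, 56 mm from the axis, 51 mm above the bench
- white_mark (a point): middle of the white stripe, 20x5 mm, on the collar's top face, 34.5 mm from the axis, 77 mm above the bench; it goes on down the rim
- holder: the whole filter holder, a loose round steel vessel of about 2.6 kg on rubber feet, 124 mm across its foot, 90 mm high; origin at the centre of its underside on the bench, z up. The red line lies on its -x side; a thin outlet spout reaches 74 mm from the axis on its +x side, 27 mm above the bench.
- beaker: clear open beaker, 55 mm wide, 71 mm high; origin at the centre of its underside; a bystander, not to be disturbed
- vial_1: small clear vial with black cap, 27 mm wide, 68 mm high; origin at the centre of its underside; a bystander, not to be disturbed
- vial_2: another such vial, 27 mm wide, 68 mm high; origin at the centre of its underside; a bystander, not to be disturbed
- timer: flat white bench timer with a red and two dark buttons, 68x68x21 mm; origin at the centre of its underside; a bystander, not to be disturbed

How it is judged:
By the outcome, as a careful person would: the job done as asked, in the order asked, and still so for the second after the job is handed in, with the robot touching nothing.
It also fails if it takes over 72 s, if anything falls off the work surface, if the arm or the gripper's body presses on something with over 40 N, if the wrist force passes 120 N, or if a joint passes its speed limit or range.

## Robot

A 7-joint arm with a two-finger parallel gripper is mounted at the origin on a cart in front of the work surface, level with it; the furniture and walls round the work are solid. World frame = base frame: x ahead of the robot, y to its left, z up, the work surface at z = 0. Lengths are in m, angles in degrees, forces in N, time in s.
With the tool pointing down it reaches from about 0.425 to 0.925 m from the base axis. Payload 6.8 kg.
Tool frame: the origin (TCP) lies midway between the tips of the shut fingers; the grasp point (between the pads) lies 19 mm behind it (arm.hold_point_z is the distance from the TCP to the grasp point, in m); z points along the fingers, y is the line along which they close (so a half turn about z gives the same grasp; the last joint's range is limited). The gripper opens to 85 mm and grips with 20 to 120 N. Pads are 22 mm wide; open, the fingers measure 114 mm over their backs; the gripper's body (76 mm by 85 mm) begins 54 mm behind the grasp point. The pads swing forward as they close: fully open they stand 13 mm farther back than shut.
Start: joints at [-72.428, 27.33, 1.283, 89.118, -0.659, 63.558, -4.761], TCP at [0.272, 0.618, 0.231] pointing down, gripper open.
Joint ranges: [-169.35, 169.35], [-19.33, 120.38], [-80.79, 83.38], [13.8, 139.57], [-78.32, 258.32], [9.67, 109.79], [-169.56, 169.56]. Speed limits (degrees/s): [136.94, 136.94, 180, 180, 180, 180, 180].

## Interface

Orientations are given as a 3x3 rotation matrix whose columns are the frame's x, y, z axes.
In Python, from rig import monitor, cams, arm, finder gives the robot as it stands.
- The arm moves only by the tool drive_tool, never from a script. Its argument "motion" is a list that holds one entry, the list of rows, each a list of 6 numbers: the shift along the tool's x, y, z in cm, then the turn, a rotation vector about the tool's x, y, z in degrees. A call has 1 to 10 rows; each row shifts and turns the commanded pose from where the row before left it, along the tool's axes as they then stand; what a row does not reach is not made up. A row lasts 1/8 s, in which the tool goes at most 62.5 mm and 10.7 degrees, less where a joint would pass 70% of its speed; a pose out of reach is approached as far as the arm can. A call is refused whole if a number of a shift passes 6.25 or a number of a turn 10.7, either way. A call with a gripper value outside its range is refused whole. "fingers" is the closure, from 0 (fully open) to 1 (shut), set as the call begins (left out, the last holds). The fingers move at their own pace and stop on an object; the grip force is fixed at half the most. Time passes only in rows, so rows that do not move let the fingers close. It gives the time, the measured TCP pose, the force, the opening and the grip force at its end, in the units of the state.
- monitor.get_state(): the state, without advancing time (a new reading comes with each control period).
- cams.camera(name): name is "scene" or "top" or "wrist"; returns the picture (420x560x3 uint8, blue, green, red); there is no depth.
- cams.camera_params(name): a dict with "fov_y" (degrees; the focal length in pixels is half the picture's height over the tangent of half this angle, whatever the lens; pixels are square), "cx", "cy" (the principal point, pixels), "extrinsics" (4x4, takes a point from camera to world coordinates); the wrist camera has in their place "tool_from_camera" (4x4, takes a point from camera to tool coordinates, whose origin is the TCP and whose axes are the flange's). Camera axes: x right, y up, looking along -z (the intrinsics and any distortion apply to the point x, -y, -z); pixel columns grow to the right and rows downward; lengths in m; the calibration is good to about 2 mm. A picture is of the moment at which its call begins: read the wrist's pose just before it. camera_params takes no time and is no camera call.
- arm.finish_job(): hands the job in; it is judged then, once.
Trained networks look in the newest picture that a camera, given by its name, has taken for a name from the list of things; names that differ only in an ending like _2 or _b are one class to them, and where a whole thing is asked for, a point or a joint stands for the part that bears it (a point fixed in the world has none). Each returns a list of dicts, best first, with "p" (0 to 1); they miss things now and then, are a little off and sometimes report something else, mostly with a low value. They report only what shows in the picture. A call takes as long as a camera call.
- finder.find_in(camera, thing): "point" ([column, row] in pixels, amid what is visible of it).
- finder.silhouettes(camera, thing): "mask" (420x560 bool, what is visible of it) and "point" ([column, row] in pixels, amid what is visible of it).
The state is a dict: "t": time; "qpos": joint angles; "qvel": joint speeds; "joint_torque": joint torques, N m; "position": TCP position; "tcp_rot": TCP orientation; "force": force on the tool from outside, world axes, zero at the start; "moment": the same for the moment, N m; "finger_gap": opening from 0.0 (shut) to 1.0 (fully open); "grasp_force": force on a finger pad.
Only numpy, scipy, OpenCV 4.12 (cv2) and the standard library are available. Lean on these libraries where they do the work, as an engineer would, in place of code of your own. Each camera call takes 0.05 s, during which the arm holds its last target. There are 200 camera calls.

## Working session

There is one attempt and no reset: what is moved stays moved. The work goes in short steps, Python scripts to look and compute and a tool call to move; the robot and the scene stay as the last step left them, time stands still between calls to the robot, and variables do not carry over. Pictures are saved under pics/ and viewed, at most 10 in all, crops included, and the job is handed in when it is done.

Besides the shell and the picture viewer there is one more tool, called after "Call:" in YAML: its name, and indented under it one key for each argument. drive_tool: Moves the arm, as the interface text tells. Its arguments: {"type":"object","properties":{"motion":{"type":"array","items":{"type":"array","items":{"type":"array","items":{"type":"number"}}}},"fingers":{"type":"number"}},"required":["motion"]}

```bash
mkdir -p pics; ls
python3 - <<'E'
from rig import monitor,cams,arm,finder
import cv2,numpy as np
s=monitor.get_state();print({k:np.round(s[k],3).tolist() for k in('t','position','tcp_rot','force','finger_gap')})
ims=[]
for c in("scene","top"):
    im=cams.camera(c);ims.append(im)
    p=cams.camera_params(c);print(c,p)
    for t in("collar_top","vent_top","red_line","white_mark","holder"):
        r=finder.find_in(c,t);print(t,[(np.round(q['point'],1).tolist(),round(q['p'],2)) for q in r[:2]])
cv2.imwrite('pics/a.png',cv2.resize(np.hstack(ims),(800,300)))
cv2.imwrite('pics/top.png',ims[1])
E
```

```text
pics
{'t': 0.0, 'position': [0.272, 0.617, 0.23], 'tcp_rot': [[-0.915, 0.403, -0.001], [0.403, 0.915, -0.002], [-0.0, -0.002, -1.0]], 'force': [-0.598, -1.128, 0.333], 'finger_gap': 1.0}
scene {'fov_y': 47.04959667195872, 'cx': 284.3670524302442, 'cy': 209.99398937945347, 'extrinsics': array([[ 0.82727721,  0.25320236, -0.50149873,  0.00137121],
       [-0.56139072,  0.33877424, -0.75503144, -0.72308952],
       [-0.02128089,  0.90615704,  0.42240566,  0.51252523],
       [ 0.        ,  0.        ,  0.        ,  1.        ]])}
collar_top [([317.6, 223.6], 0.72)]
vent_top [([315.3, 220.8], 0.85)]
red_line []
white_mark [([316.0, 211.6], 0.98)]
holder [([317.3, 219.0], 0.83), ([315.6, 208.9], 0.53)]
top {'fov_y': 46.37307531340252, 'cx': 278.62529453144833, 'cy': 203.4730058887418, 'extrinsics': array([[ 5.09295087e-04,  9.97096725e-01, -7.61436969e-02,
         4.16382327e-01],
       [-9.99866223e-01, -7.37093380e-04, -1.63398994e-02,
         1.04922177e-02],
       [-1.63485852e-02,  7.61418325e-02,  9.96962961e-01,
         1.30050000e+00],
       [ 0.00000000e+00,  0.00000000e+00,  0.00000000e+00,
         1.00000000e+00]])}
collar_top [([275.7, 174.7], 0.96)]
vent_top [([274.2, 172.7], 0.85)]
red_line [([276.8, 172.6], 0.7)]
white_mark [([277.6, 173.9], 0.67)]
holder [([277.1, 172.3], 0.91)]
```

```bash
cat > h.py <<'E'
import numpy as np
def ray(p,px,E):
    f=210/np.tan(np.radians(p['fov_y']/2))
    d=E[:3,:3]@np.array([(px[0]-p['cx'])/f,-(px[1]-p['cy'])/f,-1]);return E[:3,3],d
def atz(p,px,z,E=None):
    E=p['extrinsics'] if E is None else E
    o,d=ray(p,px,E);return o+d*(z-o[2])/d[2]
def wristE(p,s):
    T=np.eye(4);T[:3,:3]=s['tcp_rot'];T[:3,3]=s['position'];return T@p['tool_from_camera']
E
python3 - <<'E'
from rig import cams
from h import *
import cv2
p=cams.camera_params('top')
for n,x,z in(('vent',(274.2,172.7),.09),('collar',(275.7,174.7),.077)):print(n,atz(p,x,z))
p=cams.camera_params('scene')
for n,x,z in(('vent',(315.3,220.8),.09),('collar',(317.6,223.6),.077)):print(n,atz(p,x,z))
print(cams.camera_params('wrist'))
im=cv2.imread('pics/top.png');print(im.shape)
E
```

```text
vent [0.58565387 0.04138616 0.09      ]
collar [0.58239687 0.0379389  0.077     ]
vent [ 0.52361784 -0.04616032  0.09      ]
collar [ 0.5356627  -0.03815568  0.077     ]
{'fov_y': 68.50978367163212, 'cx': 281.180388091671, 'cy': 201.80749423354933, 'tool_from_camera': array([[-1.18812789e-03,  9.63827550e-01,  2.66524000e-01,
         6.71823221e-02],
       [ 9.99999277e-01,  1.19436036e-03,  1.38710246e-04,
        -1.62749954e-04],
       [-1.84632946e-04,  2.66523972e-01, -9.63828272e-01,
        -1.41974678e-01],
       [ 0.00000000e+00,  0.00000000e+00,  0.00000000e+00,
         1.00000000e+00]])}
(420, 560, 3)
```

View pics/a.png

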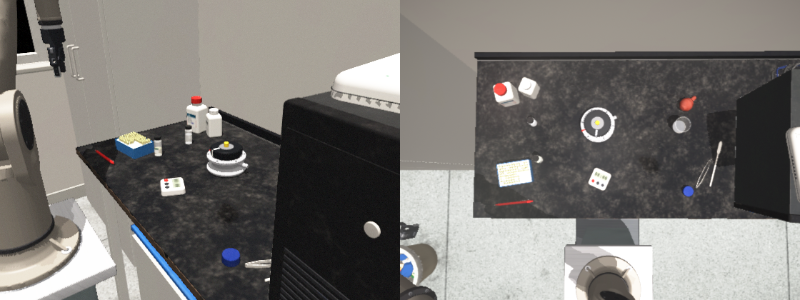

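The left half is the scene view, with the holder near (317,215) px. The right half is the top view, with the holder at (277,172) px, red line to its lower left and white mark just below centre. The scene finder's vent row looks wrong, since yellow shows at about row 203. I'm moving over with shut fingers to look from close by.

Call:
drive_tool:
  motion:
    - [[-3.2,-2.5,0,0,0,0],[-3.2,-2.5,0,0,0,0],[-3.2,-2.5,0,0,0,0],[-3.2,-2.5,0,0,0,0],[-3.2,-2.5,0,0,0,0],[-3.2,-2.5,0,0,0,0],[-3.2,-2.5,0,0,0,0],[-3.2,-2.5,0,0,0,0],[-3.2,-2.5,0,0,0,0],[-3.2,-2.5,0,0,0,0]]
  fingers: 1

```text
t: 1.85
position: [0.4647, 0.2589, 0.2316]
tcp_rot: [[-0.915, 0.403, 0.0], [0.403, 0.915, 0.0], [-0.0, 0.001, -1.0]]
force: [0.6, -0.8, -0.6]
finger_gap: 0.002
grasp_force: 0.0
```

Call:
drive_tool:
  motion:
    - [[-3.2,-2.5,0,0,0,0],[-3.2,-2.5,0,0,0,0],[-3.2,-2.5,0,0,0,0],[-3.2,-2.5,0,0,0,0],[-3.2,-2.5,0,0,0,0],[-3.2,-2.5,0,0,0,0],[0,0,0,0,0,0],[0,0,0,0,0,0]]

```text
t: 2.85
position: [0.5792, 0.0461, 0.2312]
tcp_rot: [[-0.915, 0.403, -0.0], [0.403, 0.915, 0.001], [0.001, 0.0, -1.0]]
force: [-0.4, 0.1, 0.3]
finger_gap: 0.001
grasp_force: 0.0
```

```bash
cat > look.py <<'E'
from rig import monitor,cams,finder
from h import *
import cv2,sys
def look(name=None,things=("collar_top","vent_top","red_line","white_mark")):
    s=monitor.get_state();im=cams.camera('wrist');p=cams.camera_params('wrist');E=wristE(p,s)
    zz=dict(collar_top=.077,vent_top=.09,red_line=.051,white_mark=.077)
    o={}
    for t in things:
        r=finder.find_in('wrist',t)
        o[t]=[(q['p'],q['point'],atz(p,q['point'],zz[t],E)) for q in r[:2]]
        for a,b,c in o[t]:print(t,round(a,2),np.round(b,1),np.round(c,4))
    if name:cv2.imwrite('pics/'+name,im)
    return s,im,p,E,o
E
python3 - <<'E'
from look import *
s,im,p,E,o=look('w1.png')
print(s['t'],s['force'])
E
```

```text
collar_top 0.91 [279.  188.6] [0.5793 0.0435 0.077 ]
vent_top 0.7 [277.5 191.5] [0.5786 0.0424 0.09  ]
red_line 0.97 [284.9 188.7] [0.5873 0.0467 0.051 ]
white_mark 0.66 [276.2 194.8] [0.5839 0.0385 0.077 ]
2.85 [-0.43350482  0.13252832  0.2715896 ]
```

View pics/w1.png

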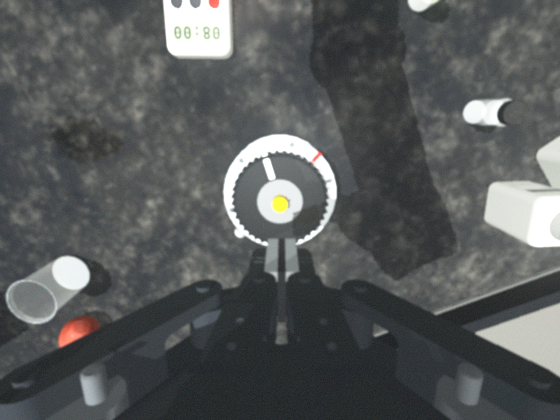

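The yellow plunger is at (280,204), the white stripe at (269,169) and the red line at (319,156), so the mark sits about 55° anticlockwise of the line. I'll measure these by colour.

```bash
cat > meas.py <<'E'
from rig import monitor,cams
from h import *
import cv2
def blobs(im,m,near,rad,amin=8):
    n,l,st,c=cv2.connectedComponentsWithStats(m.astype(np.uint8))
    r=[(st[i,4],c[i]) for i in range(1,n) if st[i,4]>=amin and np.hypot(*(c[i]-near))<rad]
    return sorted(r,key=lambda a:-a[0])
def px(p,E,w):
    f=210/np.tan(np.radians(p['fov_y']/2));q=E[:3,:3].T@(np.array(w)-E[:3,3])
    return np.array([p['cx']+f*q[0]/-q[2],p['cy']-f*q[1]/-q[2]])
def snap(cam='wrist',name=None):
    s=monitor.get_state();im=cams.camera(cam);p=cams.camera_params(cam)
    E=wristE(p,s) if cam=='wrist' else p['extrinsics']
    if name:cv2.imwrite('pics/'+name,im)
    return s,im,p,E
def yellow(im):
    b,g,r=[im[...,i].astype(int) for i in range(3)];return (r>150)&(g>130)&(b<90)
def red(im):
    b,g,r=[im[...,i].astype(int) for i in range(3)];return (r>g+60)&(r>b+60)
def topview(im,p,E,c,z=.077,R=.07,k=4000):
    """rectified metric view at height z centred at c (world xy): image right=+x, up=+y"""
    n=int(2*R*k);src=np.float32([px(p,E,[c[0]+a*R,c[1]+b*R,z]) for a,b in((-1,1),(1,1),(1,-1),(-1,-1))])
    H=cv2.getPerspectiveTransform(src,np.float32([[0,0],[n,0],[n,n],[0,n]]))
    return cv2.warpPerspective(im,H,(n,n))
E
python3 - <<'E'
from meas import *
s,im,p,E=snap()
y=blobs(im,yellow(im),(280,204),40);r=blobs(im,red(im),(319,156),20)
print(y,r)
v=atz(p,y[0][1],.09,E);rl=atz(p,r[0][1],.051,E);print('vent',v,'red',rl,np.hypot(*(rl-v)[:2]))
print('tcp px',px(p,E,s['position']))
# axis from collar/disc: rim outline of flange
g=topview(im,p,E,v[:2]);cv2.imwrite('pics/tv1.png',g)
s2,it,pt,Et=snap('top')
y=blobs(it,yellow(it),(276,173),20,3);print(y,[atz(pt,b[1],.09,Et) for b in y])
s2,it,pt,Et=snap('scene')
y=blobs(it,yellow(it),(316,203),20,3);print(y,[atz(pt,b[1],.09,Et) for b in y])
E
```

```text
[(np.int32(149), array([279.1409396, 203.4295302]))] [(np.int32(45), array([316.11111111, 156.42222222]))]
vent [0.58993204 0.03953389 0.09      ] red [0.56884901 0.09071652 0.051     ] 0.05535481678731466
tcp px [281.61261845 255.43712328]
[] []
[(np.int32(44), array([316.43181818, 201.45454545]))] [array([0.58262672, 0.02679405, 0.09      ])]
```

View pics/tv1.png

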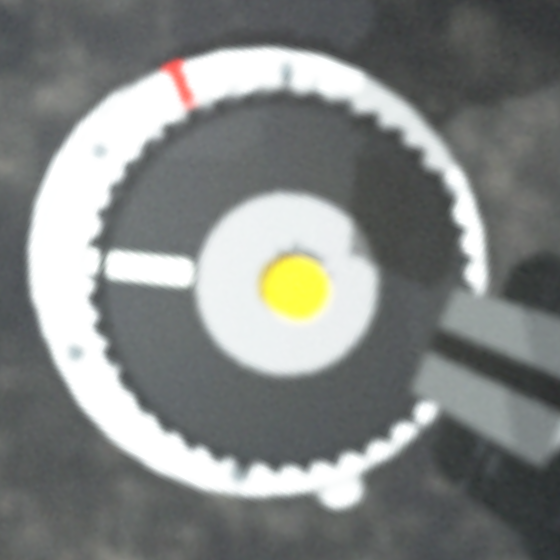

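The rectified view shows the collar centre near (287,284), the mark at about 175° and the red line at about 117° (in world angles), so the collar is at about 1.0 rad. I'm going above the plunger.

Call:
drive_tool:
  motion:
    - [[-0.6,-0.1,2,0,0,0],[-0.67,-0.1,2,0,0,0],[0,0,2.5,0,0,0],[0,0,2.5,0,0,0],[0,0,2,0,0,0],[0,0,1.5,0,0,0],[0,0,0,0,0,0],[0,0,0,0,0,0]]

```text
t: 4.25
position: [0.5907, 0.0382, 0.1066]
tcp_rot: [[-0.915, 0.403, 0.001], [0.403, 0.915, 0.0], [-0.001, 0.0, -1.0]]
force: [-0.1, 0.7, 0.4]
finger_gap: -0.002
grasp_force: 0.0
```

Run:
```python
from meas import *
s,im,p,E=snap(name='w2.png')
print(s['position'],s['force'],px(p,E,s['position']))
y=blobs(im,yellow(im),(280,240),60);print(y,[atz(p,b[1],.09,E) for b in y])
```

```text
[0.59067865 0.03822924 0.10661331] [-0.1340015   0.65899996  0.40043299] [281.6129685  255.43827246]
[(np.int32(149), array([282.88590604, 232.1409396 ]))] [array([0.58543237, 0.04134293, 0.09      ])]
```

View pics/w2.png

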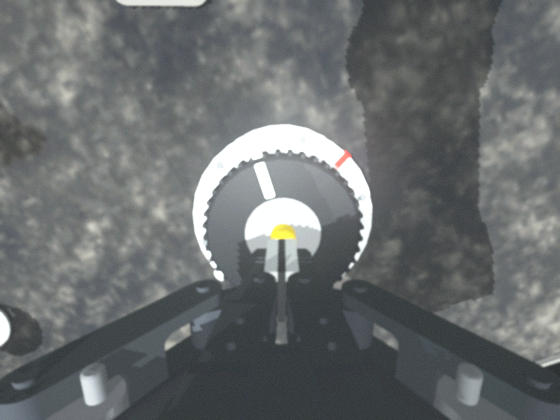

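The plunger is half hidden behind the fingertips, visible at (283,232). The mark is at (264,180) and the red line at (343,159). I'll check the centring.

Run:
```python
from meas import *
s=monitor.get_state();p=cams.camera_params('wrist');E=wristE(p,s);im=cv2.imread('pics/w2.png')
m=yellow(im);ys,xs=np.nonzero(m);k=ys>200;print('yellow rows/cols',ys[k].min(),ys[k].max(),xs[k].min(),xs[k].max())
print(px(p,E,[.590,.039,.09]), 'edge toward robot',px(p,E,np.array([.590,.039,.09])+.0075*np.array([-.915,.403,0])))
r=blobs(im,red(im),(343,159),15);print(r,atz(p,r[0][1],.051,E))
# grey disc & collar rim via flange ellipse: fit in rectified view at z=.051
g=topview(im,p,E,(.59,.039));cv2.imwrite('pics/tv2.png',g)
# radial edge fit of light grey disc
gr=cv2.cvtColor(g,cv2.COLOR_BGR2GRAY).astype(float);c=np.array([280.,280.])
for it in range(3):
    P=[]
    for a in np.radians(np.arange(60,260,4)):
        rr=np.arange(55,130);q=c[:,None]+rr*np.array([[np.cos(a)],[-np.sin(a)]])
        v=cv2.GaussianBlur(gr,(0,0),3)[q[1].astype(int),q[0].astype(int)];d=np.diff(v);i=d.argmin()
        if d[i]<-3:P.append(q[:,i])
    P=np.array(P);A=np.c_[2*P,np.ones(len(P))];x=np.linalg.lstsq(A,(P**2).sum(1),rcond=None)[0];c=x[:2]
    print(len(P),c,np.sqrt(x[2]+c@c)/4,'mm; world',.59+(c[0]-280)/4000,.039-(c[1]-280)/4000)
```

```text
yellow rows/cols 226 237 272 293
[282.06917165 240.41652814] edge toward robot [282.06194631 227.67422558]
[(np.int32(100), array([343.01, 158.05]))] [0.56883281 0.0911637  0.051     ]
50 [279.91679648 279.95635775] 21.917037262181548 mm; world 0.5899791991202599 0.039010910562721775
50 [280.54188036 279.94585078] 21.985507301436883 mm; world 0.590135470089116 0.03901353730432159
50 [281.33106039 280.33709295] 22.186221293055386 mm; world 0.5903327650981548 0.03891572676326052
```

Call:
drive_tool:
  motion:
    - [[0,0,0.8,0,0,0],[0,0,0.7,0,0,0],[0,0,0.2,0,0,0],[0,0,0.2,0,0,0],[0,0,0.2,0,0,0],[0,0,0.15,0,0,0],[0,0,0,0,0,0],[0,0,0,0,0,0]]

```text
t: 5.3
position: [0.59, 0.0385, 0.0841]
tcp_rot: [[-0.915, 0.403, -0.0], [0.403, 0.915, 0.0], [0.001, 0.0, -1.0]]
force: [-3.1, 1.1, 7.0]
finger_gap: -0.0
grasp_force: 3.1
```

Call:
drive_tool:
  motion:
    - [[0,0,0.07,0,0,0],[0,0,0,0,0,0],[0,0,0,0,0,0]]

```text
t: 5.68
position: [0.59, 0.0385, 0.084]
tcp_rot: [[-0.915, 0.403, -0.0], [0.403, 0.915, 0.001], [0.001, 0.0, -1.0]]
force: [-6.0, 0.3, 10.4]
finger_gap: 0.0
grasp_force: 5.6
```

The plunger bottomed: z stayed at 84 mm while the force rose past 4.8 N. Next I lift and set down on the collar top, 36 mm to the far side.

Call:
drive_tool:
  motion:
    - [[0,0,-1,0,0,0],[0,0,-1.6,0,0,0],[-1.8,0,0,0,0,0],[-1.8,0,0,0,0,0],[0,0,1.5,0,0,0],[0,0,1,0,0,0],[0,0,0.5,0,0,0],[0,0,0.2,0,0,0],[0,0,0.15,0,0,0],[0,0,0,0,0,0]]

```text
t: 6.92
position: [0.6229, 0.0241, 0.0758]
tcp_rot: [[-0.915, 0.403, -0.0], [0.403, 0.915, 0.0], [0.0, 0.0, -1.0]]
force: [-1.9, 0.8, 1.9]
finger_gap: 0.0
grasp_force: 1.2
```

```bash
cat > mark.py <<'E'
from meas import *
def mark(name=None,c=(.590,.039),z=.077,cam='wrist',k=4000):
    s,im,p,E=snap(cam,name);g=topview(im,p,E,c,z,k=k)
    r=blobs(im,red(im),px(p,E,[.5688,.0911,.051]),15);
    if r:print('red',atz(p,r[0][1],.051,E))
    gr=cv2.cvtColor(g,cv2.COLOR_BGR2GRAY)
    th=np.radians(np.arange(0,360,1));rr=np.arange(.028,.0425,.0005)*k
    n=g.shape[0]/2;X=n+np.outer(np.cos(th),rr);Y=n-np.outer(np.sin(th),rr)
    v=cv2.remap(gr,X.astype(np.float32),Y.astype(np.float32),1).astype(float)
    q=np.percentile(v,20,axis=1)   # bright along whole stripe
    sat=cv2.remap((g.max(2)-g.min(2)),X.astype(np.float32),Y.astype(np.float32),1).mean(1)
    i=q.argmax();w=[(i+d)%360 for d in range(-8,9)];ww=np.clip(q[w]-q[i]/2,0,None)
    a=i+(ww*np.arange(-8,9)).sum()/ww.sum()
    print('t',round(s['t'],2),'pos',np.round(s['position'],4),'F',np.round(s['force'],1),'mark deg %.1f bright %.0f next'%(a,q[i]),
      [(int(j),int(q[j])) for j in np.argsort(-q) if abs((j-i+180)%360-180)>12][:2])
    return a,g
E
python3 - <<'E'
from mark import *
im=cv2.imread('pics/w2.png')
a,g=mark('w3.png');cv2.imwrite('pics/tv3.png',g)
E
```

```text
red [0.56886201 0.09063497 0.051     ]
t 6.92 pos [0.6229 0.0241 0.0758] F [-1.9  0.8  1.9] mark deg 173.8 bright 255 next [(325, 148), (326, 143)]
```

Call:
drive_tool:
  motion:
    - [[0,0,0.1,0,0,0],[0,0,0.1,0,0,0],[0.18,1.11,0,0,0,0],[0.51,1.0,0,0,0,0],[0.8,0.8,0,0,0,0],[1.0,0.51,0,0,0,0],[1.11,0.18,0,0,0,0],[0,0,0,0,0,0]]

```text
t: 7.98
position: [0.6045, 0.0724, 0.0741]
tcp_rot: [[-0.916, 0.402, 0.001], [0.402, 0.916, 0.001], [-0.0, 0.001, -1.0]]
force: [-0.0, 1.4, 6.5]
finger_gap: 0.001
grasp_force: 2.9
```

Run:
```python
from mark import *
a,g=mark('w4.png');cv2.imwrite('pics/tv4.png',g)
```

```text
red [0.56894265 0.09057554 0.051     ]
t 7.97 pos [0.6045 0.0724 0.0741] F [-0.   1.4  6.5] mark deg 252.7 bright 255 next [(151, 121), (149, 121)]
```

View pics/tv4.png

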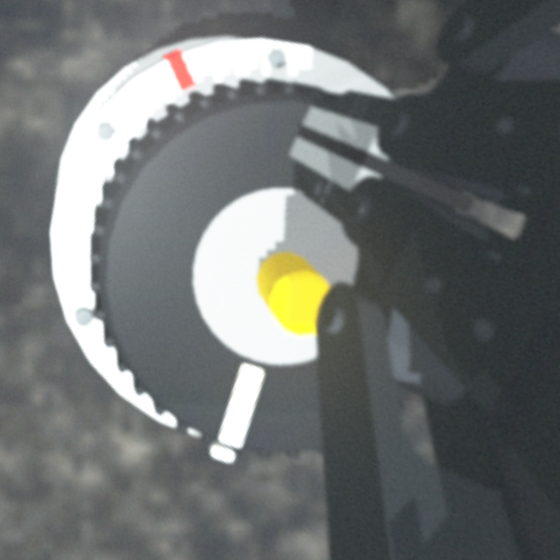

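The mark turned from 173.8° to 252.7° for 90° of stroke, with the force at 6.5 N and the holder unmoved. I'm carrying on.

Call:
drive_tool:
  motion:
    - [[1.11,-0.18,0,0,0,0],[1.0,-0.51,0,0,0,0],[0.8,-0.8,0,0,0,0],[0.51,-1.0,0,0,0,0],[0.18,-1.11,0,0,0,0],[-0.18,-1.11,0,0,0,0],[-0.51,-1.0,0,0,0,0],[-0.8,-0.8,0,0,0,0],[-1.0,-0.51,0,0,0,0],[-1.11,-0.18,0,0,0,0]]

```text
t: 9.28
position: [0.5751, 0.0061, 0.0738]
tcp_rot: [[-0.915, 0.403, -0.001], [0.403, 0.915, 0.001], [0.001, 0.001, -1.0]]
force: [-1.6, 1.7, 6.7]
finger_gap: -0.001
grasp_force: 3.1
```

Run:
```python
from mark import *
a,g=mark('w5.png');cv2.imwrite('pics/tv5.png',g)
```

```text
red [0.56921625 0.08979375 0.051     ]
t 9.28 pos [0.5751 0.0061 0.0738] F [-1.6  1.7  6.7] mark deg 34.7 bright 255 next [(179, 132), (176, 132)]
```

Call:
drive_tool:
  motion:
    - [[-1.11,0.18,0,0,0,0],[-1.0,0.51,0,0,0,0],[-0.8,0.8,0,0,0,0],[-0.51,1.0,0,0,0,0],[-0.18,1.11,0,0,0,0],[0.18,1.11,0,0,0,0],[0.51,1.0,0,0,0,0],[0.8,0.8,0,0,0,0],[1.0,0.51,0,0,0,0],[1.11,0.18,0,0,0,0]]

```text
t: 10.58
position: [0.6059, 0.0716, 0.0743]
tcp_rot: [[-0.915, 0.403, 0.003], [0.403, 0.915, 0.0], [-0.003, 0.001, -1.0]]
force: [1.8, -1.7, 4.5]
finger_gap: 0.001
grasp_force: 2.6
```

Run:
```python
from mark import *
a,g=mark('w6.png');cv2.imwrite('pics/tv6.png',g)
```

```text
red [0.56840304 0.09088236 0.051     ]
t 10.57 pos [0.6059 0.0716 0.0743] F [ 1.8 -1.7  4.5] mark deg 187.4 bright 255 next [(159, 115), (161, 115)]
```

Call:
drive_tool:
  motion:
    - [[1.11,-0.18,0,0,0,0],[1.0,-0.51,0,0,0,0],[0.8,-0.8,0,0,0,0],[0.51,-1.0,0,0,0,0],[0.18,-1.11,0,0,0,0],[-0.18,-1.11,0,0,0,0],[-0.51,-1.0,0,0,0,0],[-0.8,-0.8,0,0,0,0],[-1.0,-0.51,0,0,0,0],[-1.11,-0.18,0,0,0,0]]

```text
t: 11.88
position: [0.5751, 0.0061, 0.0737]
tcp_rot: [[-0.915, 0.403, -0.001], [0.403, 0.915, 0.001], [0.001, 0.001, -1.0]]
force: [-2.0, 1.3, 6.4]
finger_gap: 0.0
grasp_force: 3.2
```

Run:
```python
from mark import *
a,g=mark('w7.png');cv2.imwrite('pics/tv7.png',g)
```

```text
red [0.56932333 0.0897166  0.051     ]
t 11.88 pos [0.5751 0.0061 0.0737] F [-2.   1.3  6.4] mark deg 174.9 bright 133 next [(162, 129), (161, 128)]
```

View pics/w7.png

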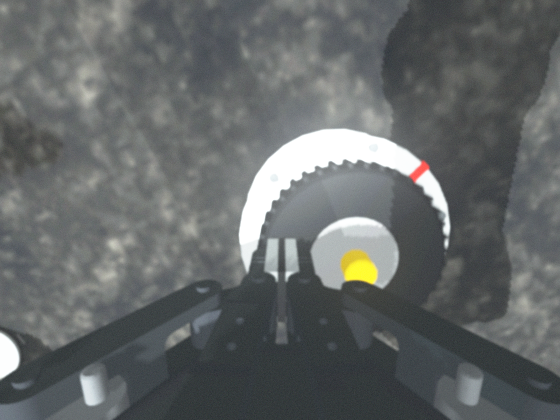

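The mark is hidden behind the fingers, as expected at around 330°. Next is a quarter turn more, then another look.

Call:
drive_tool:
  motion:
    - [[-1.11,0.18,0,0,0,0],[-1.0,0.51,0,0,0,0],[-0.8,0.8,0,0,0,0],[-0.51,1.0,0,0,0,0],[-0.18,1.11,0,0,0,0],[0,0,0,0,0,0]]

```text
t: 12.68
position: [0.6241, 0.025, 0.0741]
tcp_rot: [[-0.916, 0.402, 0.002], [0.402, 0.916, 0.001], [-0.002, 0.001, -1.0]]
force: [0.9, 0.5, 5.9]
finger_gap: 0.003
grasp_force: 2.9
```

Run:
```python
from mark import *
a,g=mark('w8.png');cv2.imwrite('pics/tv8.png',g)
```

```text
red [0.56896695 0.09063627 0.051     ]
t 12.68 pos [0.6241 0.025  0.0741] F [0.9 0.5 5.9] mark deg 55.1 bright 255 next [(345, 140), (343, 137)]
```

Call:
drive_tool:
  motion:
    - [[0.18,1.11,0,0,0,0],[0.51,1.0,0,0,0,0],[0.8,0.8,0,0,0,0],[0,0,0,0,0,0],[0,0,0,0,0,0]]

```text
t: 13.35
position: [0.6212, 0.0579, 0.074]
tcp_rot: [[-0.916, 0.402, 0.001], [0.402, 0.916, 0.001], [-0.0, 0.001, -1.0]]
force: [-1.2, 1.3, 5.7]
finger_gap: 0.003
grasp_force: 2.9
```

Run:
```python
from mark import *
a,g=mark('w9.png');cv2.imwrite('pics/tv9.png',g)
```

```text
red [0.56901275 0.09076418 0.051     ]
t 13.35 pos [0.6212 0.0579 0.074 ] F [-1.2  1.3  5.7] mark deg 102.0 bright 255 next [(142, 120), (144, 120)]
```

Call:
drive_tool:
  motion:
    - [[0.28,0.18,0,0,0,0],[0.28,0.16,0,0,0,0],[0,0,0,0,0,0],[0,0,0,0,0,0]]

```text
t: 13.9
position: [0.6181, 0.0621, 0.0742]
tcp_rot: [[-0.915, 0.403, 0.002], [0.403, 0.915, 0.0], [-0.002, 0.001, -1.0]]
force: [0.3, -0.3, 5.2]
finger_gap: -0.0
grasp_force: 2.8
```

Run:
```python
from mark import *
a,g=mark('w10.png');a,g=mark(z=.074)
```

```text
red [0.56915226 0.09051107 0.051     ]
t 13.9 pos [0.6181 0.0621 0.0742] F [ 0.3 -0.3  5.2] mark deg 109.1 bright 255 next [(140, 119), (134, 119)]
red [0.56911091 0.09052137 0.051     ]
t 13.95 pos [0.6181 0.0621 0.0742] F [ 1.5 -1.   5.8] mark deg 108.6 bright 255 next [(139, 119), (141, 119)]
```

Call:
drive_tool:
  motion:
    - [[0.17,0.08,0,0,0,0],[0,0,0,0,0,0],[0,0,-0.5,0,0,0],[0,0,-2,0,0,0],[0,-1,-3,0,0,0],[0.6,-1,-4,0,0,0],[0.6,-0.7,-4,0,0,0],[0,0,-2,0,0,0],[0,0,0,0,0,0],[0,0,0,0,0,0]]

```text
t: 15.25
position: [0.5936, 0.0437, 0.2279]
tcp_rot: [[-0.915, 0.403, -0.001], [0.403, 0.915, -0.0], [0.001, -0.001, -1.0]]
force: [-0.9, 0.1, 0.8]
finger_gap: 0.002
grasp_force: 0.0
```

```bash
cat > fin.py <<'E'
from mark import *
import sys
s,im,p,E=snap();y=blobs(im,yellow(im),px(p,E,[.59,.039,.09]),30)
v=atz(p,y[0][1],.09,E);print('vent',v)
for c in((.590,.039),v[:2]):
    a,g=mark(c=c)
r=blobs(im,red(im),px(p,E,[.569,.0908,.051]),15)[0][1];rl=atz(p,r,.051,E)
for c in((.590,.039),v[:2]):print('red deg',np.degrees(np.arctan2(rl[1]-c[1],rl[0]-c[0])),np.hypot(*(rl[:2]-c)))
cv2.imwrite('pics/'+sys.argv[1],g)
E
python3 fin.py tvA.png
```

```text
vent [0.59011458 0.03942158 0.09      ]
red [0.56871138 0.09151445 0.051     ]
t 15.3 pos [0.5935 0.0436 0.2274] F [ 0.3  0.  -0.4] mark deg 110.8 bright 255 next [(155, 125), (171, 125)]
red [0.56874141 0.09120562 0.051     ]
t 15.35 pos [0.5935 0.0435 0.2273] F [ 0.  -0.4 -0.2] mark deg 111.1 bright 255 next [(121, 125), (173, 125)]
red deg 112.27840147891078 0.05631645137193785
red deg 112.55055092371829 0.05597040889140843
```

View pics/tvA.png

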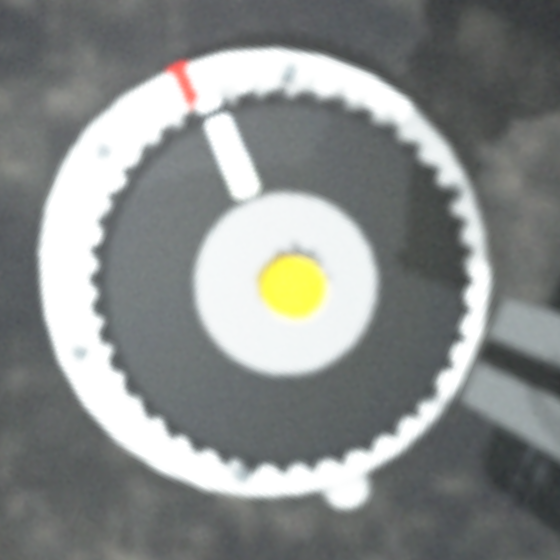

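The mark at (233,156) has come nearly into line with the red line at (180,83), and the holder is unmoved. I'll refine the error by measuring each angle about a circle fitted at its own height.

```bash
cat > fine.py <<'E'
from mark import *
def fitc(g,r0,r1,angs,sgn,c=(280.,280.)):
    gr=cv2.GaussianBlur(cv2.cvtColor(g,cv2.COLOR_BGR2GRAY).astype(np.float32),(0,0),3);c=np.array(c)
    for _ in range(4):
        P=[]
        for a in np.radians(angs):
            rr=np.arange(r0*4,r1*4,.5);q=c[:,None]+rr*np.array([[np.cos(a)],[-np.sin(a)]])
            v=cv2.remap(gr,q[0].astype(np.float32)[None],q[1].astype(np.float32)[None],1)[0]
            d=sgn*np.diff(v);i=d.argmax()
            if d[i]>1:P.append(q[:,i])
        P=np.array(P)
        for _ in range(3):
            A=np.c_[2*P,np.ones(len(P))];x=np.linalg.lstsq(A,(P**2).sum(1),rcond=None)[0];c=x[:2];R=np.sqrt(x[2]+c@c)
            e=abs(np.hypot(*(P-c).T)-R);P=P[e<max(2.5*np.median(e),1)]
    return c,R/4,len(P)
def com(m,near,rad):
    b=blobs(None,m,near,rad);return b[0][1]
def err(verbose=1):
    s,im,p,E=snap();C=(.590,.039)
    g=topview(im,p,E,C,.077);f=topview(im,p,E,C,.051)
    dark=[a for a in range(0,360,3) if not 95<a<130 and not 320<a<357]
    c1=fitc(g,17,30,dark,-1);c2=fitc(f,53,70,dark,-1)
    gr=cv2.cvtColor(g,cv2.COLOR_BGR2GRAY);Y,X=np.mgrid[:560,:560]
    rr=np.hypot(X-c1[0][0],Y-c1[0][1])/4;th=np.degrees(np.arctan2(-(Y-c1[0][1]),X-c1[0][0]))
    m=(gr>170)&(rr>27)&(rr<41)&(abs(th-112)<25)
    w=com(m,(233,156),80);d=w-c1[0];aw=np.degrees(np.arctan2(-d[1],d[0]))
    r=com(red(f),np.array([280-.0212*4000,280-.052*4000]),30);d2=r-c2[0];ar=np.degrees(np.arctan2(-d2[1],d2[0]))
    d3=r-c1[0];
    ys,xs=np.nonzero(m);l=cv2.fitLine(np.float32(np.c_[xs,ys]),2,0,.01,.01).ravel()
    print('disc',c1,'flange',c2,'mark %.2f r %.1f dir %.2f'%(aw,np.hypot(*d)/4,np.degrees(np.arctan2(-l[1],l[0]))%180),'red %.2f r %.1f'%(ar,np.hypot(*d2)/4),'red about disc %.2f'%np.degrees(np.arctan2(-d3[1],d3[0])))
if __name__=='__main__':err();err()
E
python3 fine.py
```

```text
disc (array([285.62878755, 281.61111053]), np.float64(22.75991006170226), 91) flange (array([282.57050584, 280.24177206]), np.float64(61.12639595400544), 73) mark 112.77 r 33.9 dir 112.61 red 112.67 r 57.0 red about disc 113.24
disc (array([285.93323716, 281.55948903]), np.float64(22.795471706566232), 91) flange (array([282.51400827, 279.99854865]), np.float64(61.119549577640264), 76) mark 112.87 r 34.0 dir 112.66 red 112.72 r 56.9 red about disc 113.35
```

```bash
python3 -c "
from rig import arm
print(arm.finish_job())"
```

```text
the job is handed in; nothing more can be done
None
```

I vented the holder by pressing the plunger to its stop. I then turned the collar anticlockwise to the mark's second return to the red line, where it measured within about 1° of the line, and handed the job in at about 15 s with the arm clear and the holder unmoved.

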